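Index the photometer's cell changer to the stoppered cuvette and take the reading

TASK

The off-white bench photometer carries four cuvettes in a row under its clear lid, on a slide that is moved by the push rod with the round black knob at the front and that has a click stop for each cuvette. With the fingertips only, without gripping or forcing it, push the knob in until the third cuvette from the back of the row, the one with the white stopper, has clicked into its stop in the light beam, where it must stay. Then, and not before, press the round key in front of the display all the way down and let it come up again, and leave the things standing round the instrument where they are.

Things in the scene. Friction and masses are not known exactly. Their poses are not given: they have to be found in the camera images.
- photometer: Off-white bench photometer, fixed; 240 (x) x 190 (y) x 80 mm high, display at the right rear up to 115 mm. Origin: centre of its underside, on the bench. +x points from the front (knob side) to the back, the way the rod is pushed; +y to its left. The light beam crosses the cuvette channel (centre line y = +35 mm) at x = +10 mm, between the two dark pointers beside the clear lid.
- cell_carriage (a joint): Slide with the cuvettes, rod and knob: m pushed in, 0 (out) to 0.096 (end stop); starts at 0 to 0.035. Click stops 0.020, 0.042, 0.064, 0.086 bring cuvettes 1 to 4 (from the back) into the beam; the 3rd (0.064) has the white stopper. Slides with about 2 N; a stop draws it in over the last 3 mm (push force dips to nothing); leaving a stop takes about 8 N. Can be hooked back out behind the knob.
- knob_face (a point): Centre of the flat front face of the round black knob, 32 mm in diameter and 12 mm thick, on a 10 mm rod 48 mm above the bench and parallel to the photometer's x; moves with the slide. With the third cuvette in the beam this face is 56 mm in front of the housing's front wall.
- rod_exit (a point): The point of the housing's front wall where the rod enters, 48 mm above the bench; fixed to the photometer.
- measure_key_top (a point): Centre of the top of the round grey reading key, 24 mm in diameter in a 40 mm black collar, 90 mm above the bench, on the right part of the housing's top in front of the display and the three small flat keys (which are not used); pressed straight down.
- measure_key (a joint): Travel of the reading key, m: 0 up, 0.004 fully down; a spring of 4 N at full travel raises it again.
- cuvette_box: White box 62x100x39 mm, loose, standing on the bench in front of the photometer, to the right of the rod. Origin: centre of its underside. Not to be moved.
- bottle_small: Brown bottle with white cap, 40 mm in diameter, 75 mm high, loose, in front of the photometer to the left of the rod. Origin: centre of its underside. Not to be moved.
- petri_10: Culture dish, 90 mm in diameter, 16 mm high, loose, to the right of the photometer. Origin: centre of its underside. Not to be moved.

How it is judged:
On the way, in this order (a step that is already met when the one before it is completed fails the run):
1. the third cuvette has clicked into the beam and stands still there (value of joint cell_carriage between 0.062 and 0.066 m and velocity of joint cell_carriage between -0.004 and 0.004 m/s), for 0.3 s.
2. the reading key is pressed down (value of joint measure_key above 0.003 m), for 0.05 s.
At the end, for the whole second after the job is handed in: The slide rests in its third click stop (0.064 m, within 2 mm) and the reading key, pressed at least 3 mm after that, is up again (less than 1 mm down) (value of joint cell_carriage between 0.062 and 0.066 m and value of joint measure_key below 0.001 m); the robot touches nothing.
It fails at once if the knob is gripped, or pushed with more than 30 N (contact force between the fingers and cell_carriage above 30 N).
It fails at once if the reading key is pressed while the third cuvette is not in the beam (value of joint measure_key above 0.003 m and (value of joint cell_carriage below 0.062 m or value of joint cell_carriage above 0.066 m)).
It fails at once if the cuvette box, the bottle or the dish is lifted, tipped or moved by more than 20 mm (distance of any of cuvette_box, bottle_small, petri_10 from where it was at the start of the episode above 0.02 m or angle between bottle_small's own z axis and vertical above 0.3 rad).
It also fails if it takes over 58 s, if anything falls off the work surface, if the arm or the gripper's body presses on something with over 40 N, if the wrist force passes 120 N, or if a joint passes its speed limit or range.

ROBOT

A 6-joint arm with a two-finger parallel gripper is mounted at the origin on a cart in front of the work surface, level with it; the furniture and walls round the work are solid. World frame = base frame: x ahead of the robot, y to its left, z up, the work surface at z = 0. Lengths are in m, angles in rad, forces in N, time in s.
With the tool pointing down it reaches from about 0.3 to 0.875 m from the base axis. Payload 6.4 kg.
Tool frame: the origin (TCP) lies between the finger pads; the fingertips stand tip_extent ahead of it and the grasp point (between the pads) lies 5 mm behind it (tip_extent is the distance from the TCP to the fingertips, in m); z points along the fingers, y is the direction in which the jaws open and shut (so a half turn about z gives the same grasp; the last joint's range is limited). The gripper opens to 85 mm and grips with 20 to 120 N. Pads are 22 mm wide; open, the fingers measure 114 mm over their backs; the gripper's body (76 mm by 85 mm) begins 54 mm behind the grasp point. The pads swing forward as they close: fully open they stand 13 mm farther back than shut.
Start: joints at [0.946, 0.181, 1.607, -0, 1.354, -0.206], TCP at [0.234, 0.525, 0.245] pointing down, gripper open.
Joint ranges: [-2.99, 2.99], [-0.89, 2.07], [0.3, 2.58], [-1.14, 4.28], [0, 2.63], [-3.12, 3.12]. Speed limits (rad/s): [2.57, 2.57, 3.01, 3.14, 3.14, 3.14].

INTERFACE

Orientations are given as a unit quaternion [w, x, y, z].
In Python, from bench import * gives the robot as it stands.
- The arm moves only by the shell command python3 -m jog 'ROWS'. ROWS is JSON, a list of rows, each a list of 3 entries, a list of its own where there are three numbers: the shift along the tool's x, y, z in mm, then the turn, a rotation vector about the tool's x, y, z in rad, then the opening, from 0 (shut) to 1 (fully open). A call has 1 to 20 rows; each row is the pose to reach, as a shift and turn from the pose measured when the call began, along the tool's axes at that moment; what a row does not reach only later rows make up. A row lasts 1/12 s, in which the tool goes at most 41.7 mm and 7.16 degrees, less where a joint would pass 70% of its speed; a pose out of reach is approached as far as the arm can. A call with a gripper value outside its range is refused whole. The fingers move at their own pace and stop on an object; the grip force is fixed at half the most. Time passes only in rows, so rows that repeat a pose let the fingers close. It gives the time, the measured TCP pose, the force and the opening at its end, in the units of the state.
- get_obs(): the state, without advancing time (a new reading comes with each control period).
- camera(name): name is "scene" or "top" or "wrist"; returns (picture, depth): 384x512x3 uint8, red, green, blue; 384x512 float32, m along the optical axis (not along the pixel's ray), 0 where there is no reading.
- get_calibration(name): a dict with "fx", "fy", "cx", "cy" (pixels), "world_from_camera" (4x4, takes a point from camera to world coordinates). Camera axes: x right, y down, z forward; pixel columns grow to the right and rows downward; lengths in m; the calibration is good to about 2 mm. The wrist camera is an equidistant fisheye: a pixel r from the principal point sees the ray r / f radians off the axis. A picture is of the moment at which its call begins: read the wrist's pose just before it. get_calibration takes no time and is no camera call; for the wrist camera it gives the pose at the moment of the call.
- hand_in(): hands the job in, once; it reports no verdict.
The state is a dict: "time_s": time; "q": joint angles; "dq": joint speeds; "joint_efforts": joint torques, N m; "eef_pos": TCP position; "eef_rot": TCP orientation; "wrist_force": force on the tool from outside, world axes, zero at the start; "torque": the same for the moment, N m; "opening": opening from 0.0 (shut) to 1.0 (fully open).
Only numpy, scipy, OpenCV 4.12 (cv2) and the standard library are available. Lean on these libraries where they do the work, as an engineer would, in place of code of your own. Each camera call takes 0.05 s, during which the arm holds its last target.

## Working session

There is one attempt and no reset: what is moved stays moved. The work goes in short steps, Python scripts to look and compute and a shell command to move; the robot and the scene stay as the last step left them, time stands still between calls to the robot, and variables do not carry over. Pictures are saved under pics/ and viewed, and the job is handed in when it is done.

```bash
mkdir -p pics; ls; python3 - <<'E'
from bench import *
import cv2,numpy as np
o=get_obs();print({k:np.round(v,4).tolist() for k,v in o.items()})
for n in("scene","top","wrist"):
    p,d=camera(n);cv2.imwrite(f"pics/{n}0.png",p[:,:,::-1]);np.savez(f"pics/{n}0.npz",d=d,c={},**{k:np.array(v) for k,v in get_calibration(n).items() if not isinstance(v,str)})
    print(n,get_calibration(n))
E
```

```text
pics
{'time_s': 0.0, 'q': [0.9457, 0.1815, 1.608, -0.0, 1.3538, -0.2063], 'dq': [-0.0019, -0.0001, 0.0007, -0.001, 0.0004, -0.0002], 'joint_efforts': [-0.0027, -44.4898, -35.1309, -0.0006, 0.0096, -0.0], 'eef_pos': [0.2335, 0.5249, 0.2444], 'eef_rot': [-0.0003, 0.2079, 0.9782, -0.0008], 'wrist_force': [-0.0543, 0.2321, -1.2058], 'torque': [0.038, 0.0515, -0.0209], 'opening': 0.9998}
scene {'fx': 443.41077761624945, 'fy': 443.41077761624945, 'cx': 252.12653667295808, 'cy': 189.5181439941868, 'world_from_camera': array([[ 0.82455341, -0.31659619,  0.46891206,  0.03102383],
       [-0.56562916, -0.48066552,  0.67009277, -0.9201243 ],
       [ 0.01324103, -0.81775761, -0.57541043,  0.78528894],
       [ 0.        ,  0.        ,  0.        ,  1.        ]])}
top {'fx': 394.128117625661, 'fy': 394.128117625661, 'cx': 256.3796392796746, 'cy': 185.80178489444967, 'world_from_camera': array([[ 0.02845845, -0.99697584,  0.07231383,  0.55003842],
       [-0.99954483, -0.02910709, -0.00793162, -0.1084278 ],
       [ 0.01001247, -0.07205519, -0.99735039,  1.06863059],
       [ 0.        ,  0.        ,  0.        ,  1.        ]])}
wrist {'fx': 297.3186396354542, 'fy': 297.3186396354542, 'cx': 252.68983487520367, 'cy': 194.56733226191204, 'world_from_camera': array([[ 4.06368804e-01,  8.81656754e-01,  2.39886979e-01,
         1.73024116e-01],
       [ 9.13709141e-01, -3.92122513e-01, -1.06656179e-01,
         5.51464850e-01],
       [ 3.09449840e-05,  2.62528670e-01, -9.64924192e-01,
         3.73985390e-01],
       [ 0.00000000e+00,  0.00000000e+00,  0.00000000e+00,
         1.00000000e+00]])}
```

View pics/scene0.png

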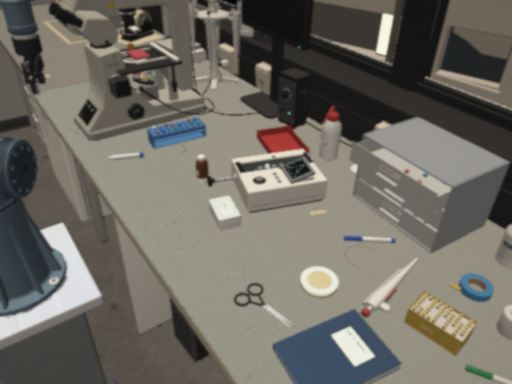

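View pics/top0.png

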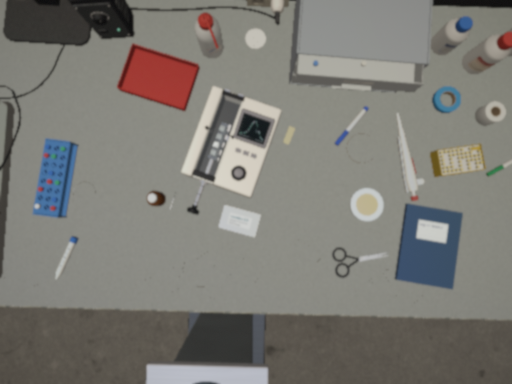

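View pics/wrist0.png

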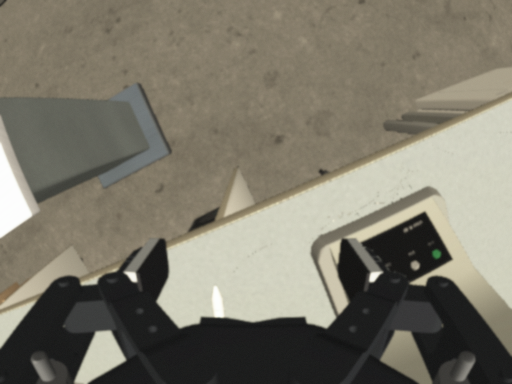

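The scene and top views show the photometer near top (232,142), with the knob near (194,210), the bottle at (157,199), the box at (240,221) and the key at (238,173). I'll enlarge that area.

```bash
python3 - <<'E'
import cv2
p=cv2.imread("pics/top0.png")[75:245,130:330]
cv2.imwrite("pics/topc.png",cv2.resize(p,None,fx=3.5,fy=3.5,interpolation=cv2.INTER_CUBIC))
p=cv2.imread("pics/scene0.png")[130:240,180:340]
cv2.imwrite("pics/scenec.png",cv2.resize(p,None,fx=5,fy=5,interpolation=cv2.INTER_CUBIC))
E
```

```text
(no output)
```

View pics/topc.png

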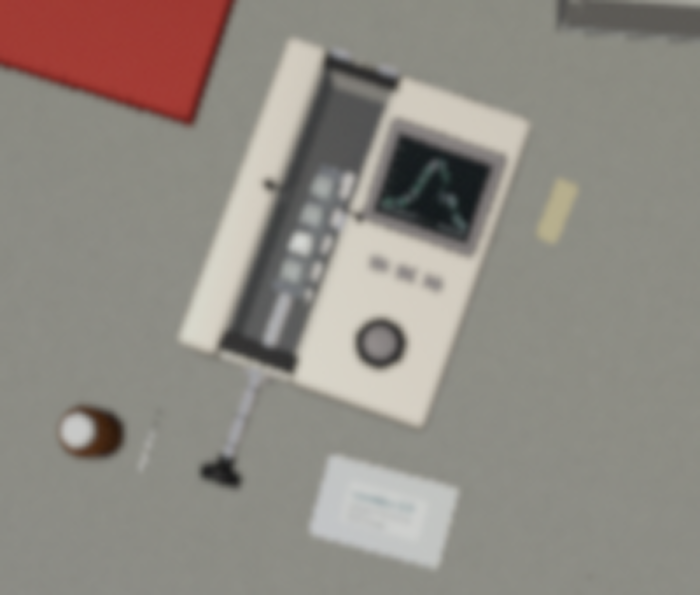

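View pics/scenec.png

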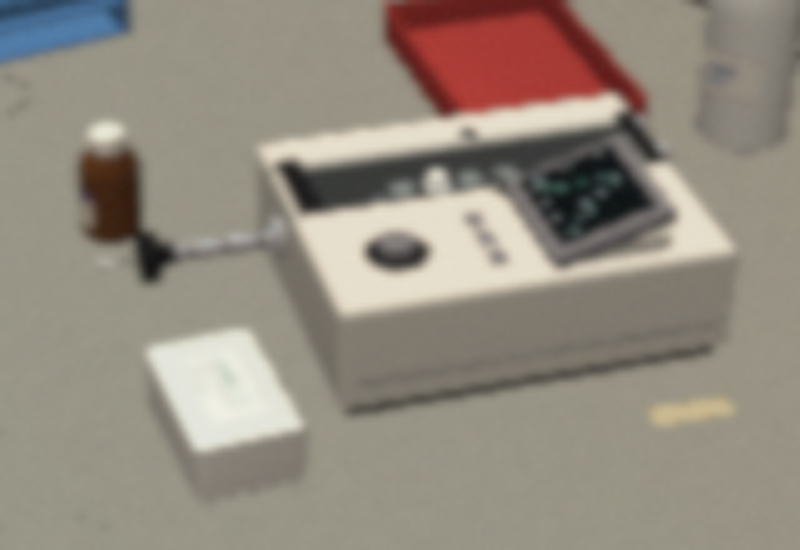

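```bash
cat > h.py <<'E'
from bench import *
import numpy as np,cv2
def ray(n,u,v,z):
    c=get_calibration(n);T=c["world_from_camera"]
    d=T[:3,:3]@np.array([(u-c["cx"])/c["fx"],(v-c["cy"])/c["fy"],1]);o=T[:3,3]
    return o+d*(z-o[2])/d[2]
def T(u,v,z):return ray("top",130+u/3.5-.36,75+v/3.5-.36,z)
def S(u,v,z):return ray("scene",180+u/5-.4,130+v/5-.4,z)
E
python3 - <<'E'
from h import *
c=np.array([T(180,340,.08),T(292,40,.08),T(528,122,.08),T(422,427,.08)])[:,:2]
print(c.round(4))
loc=np.array([[-.12,.095],[.12,.095],[.12,-.095],[-.12,-.095]])
# rigid fit
a=c-c.mean(0);H=loc.T@a;th=np.arctan2(H[0,1]-H[1,0],H[0,0]+H[1,1])
R=np.array([[np.cos(th),-np.sin(th)],[np.sin(th),np.cos(th)]]);o=c.mean(0)
print("yaw",th,"o",o,"res",(c-(loc@R.T+o)).round(4).tolist())
loc_=lambda p:((p[:2]-o)@R).round(4)
cs=np.array([S(258,150,.08),S(345,318,.08),S(735,250,.08)])[:,:2];print("scene corners local",((cs-o)@R).round(4).tolist())
for n,p in dict(key=T(381,342,.09),keyS=S(398,248,.09),knobtop=T(221,463,.06),knobS=S(150,257,.048),rodexit=T(256,372,.048),bottle=T(78,432,.075),bottleS=S(107,133,.075),box1=T(332,455,.039),box2=T(458,488,.039),box3=T(438,568,.039),box4=T(310,535,.039),white=T(301,243,.08),bS=S(435,178,.08)).items(): print(n,p.round(4),loc_(p))
print("rod line y=.035: exit",R@[-.12,.035]+o)
d=np.load("pics/top0.npz")["d"]
for u,v in((222,470),(215,462),(236,478),(381,342),(205,350),(440,400)):
    i,j=int(75+v/3.5),int(130+u/3.5);print(u,v,d[i-1:i+2,j-1:j+2].round(3).tolist())
E
```

```text
[[ 0.6515  0.0742]
 [ 0.8743  0.0018]
 [ 0.8187 -0.1723]
 [ 0.594  -0.1016]]
yaw -0.3107288990088058 o [ 0.73463045 -0.0494729 ] res [[0.0021, -0.0035], [-0.0037, -0.0025], [-0.0011, 0.0043], [0.0027, 0.0016]]
scene corners local [[-0.1237, 0.0829], [-0.1219, -0.1005], [0.1122, -0.0963]]
key [ 0.6533 -0.0707  0.09  ] [-0.0709 -0.045 ]
keyS [ 0.6429 -0.0797  0.09  ] [-0.0781 -0.0568]
knobtop [0.5644 0.0442 0.06  ] [-0.1907  0.0372]
knobS [0.5514 0.044  0.048 ] [-0.2031  0.033 ]
rodexit [0.6327 0.0229 0.048 ] [-0.1192  0.0377]
bottle [0.5835 0.1454 0.075 ] [-0.2035  0.1394]
bottleS [0.5789 0.1428 0.075 ] [-0.2071  0.1355]
box1 [ 0.573  -0.0349  0.039 ] [-0.1583 -0.0355]
box2 [ 0.5512 -0.1294  0.039 ] [-0.1502 -0.1322]
box3 [ 0.4916 -0.1163  0.039 ] [-0.211  -0.1379]
box4 [ 0.5133 -0.0206  0.039 ] [-0.2196 -0.0402]
white [ 0.7246 -0.0102  0.08  ] [-0.0216  0.0344]
bS [ 0.7138 -0.0181  0.08  ] [-0.0294  0.0235]
rod line y=.035: exit [0.63107848 0.02054131]
222 470 [[1.0010000467300415, 1.00600004196167, 1.0099999904632568], [1.003000020980835, 1.0019999742507935, 1.00600004196167], [1.00
[... 306 characters left out ...]
[1.00600004196167, 1.0089999437332153, 1.0110000371932983], [1.0049999952316284, 1.0069999694824219, 1.0140000581741333]]
381 342 [[0.984000027179718, 0.9850000143051147, 0.9810000061988831], [0.9829999804496765, 0.984000027179718, 0.984000027179718], [0.9860000014305115, 0.984000027179718, 0.9890000224113464]]
205 350 [[0.9959999918937683, 0.9929999709129333, 0.9929999709129333], [1.031999945640564, 1.0089999437332153, 0.996999979019165], [1.0720000267028809, 1.0740000009536743, 1.0520000457763672]]
440 400 [[1.0110000371932983, 1.0740000009536743, 1.0670000314712524], [1.0390000343322754, 1.0709999799728394, 1.0720000267028809], [1.0709999799728394, 1.0709999799728394, 1.0679999589920044]]
```

```bash
cat >> h.py <<'E'
from scipy.spatial.transform import Rotation as Ro
def go(p,yaw):
    """tool -x along yaw, z down: shift(mm) and rotvec in tool axes"""
    o=get_obs();q=o["eef_rot"];R=Ro.from_quat([q[1],q[2],q[3],q[0]])
    x=-np.array([np.cos(yaw),np.sin(yaw),0]);z=np.array([0,0,-1.]);G=Ro.from_matrix(np.stack([x,np.cross(z,x),z],1))
    print("shift mm",(R.inv().apply(np.array(p)-o["eef_pos"])*1000).round(1),"rot",(R.inv()*G).as_rotvec().round(4))
def st():
    o=get_obs();print({k:np.round(o[k],4).tolist() for k in("time_s","eef_pos","eef_rot","wrist_force","opening")})
E
python3 - <<'E'
from h import *
import bench
print([k for k in dir(bench) if not k.startswith('__')])
go([.470,.072,.20],-.311)
E
```

```text
['MotionError', 'camera', 'get_calibration', 'get_obs', 'hand_in', 'tip_extent']
shift mm [-400.2 -317.6   44.9] rot [-0.0013 -0.0003 -0.1078]
```

```bash
python3 -m jog '[[[-400,-317,45],[0,0,-0.108],0],[[-400,-317,45],[0,0,-0.108],0],[[-400,-317,45],[0,0,-0.108],0],[[-400,-317,45],[0,0,-0.108],0],[[-400,-317,45],[0,0,-0.108],0],[[-400,-317,45],[0,0,-0.108],0],[[-400,-317,45],[0,0,-0.108],0],[[-400,-317,45],[0,0,-0.108],0],[[-400,-317,45],[0,0,-0.108],0],[[-400,-317,45],[0,0,-0.108],0],[[-400,-317,45],[0,0,-0.108],0],[[-400,-317,45],[0,0,-0.108],0],[[-400,-317,45],[0,0,-0.108],0],[[-400,-317,45],[0,0,-0.108],0],[[-400,-317,45],[0,0,-0.108],0],[[-400,-317,45],[0,0,-0.108],0]]'
python3 - <<'E'
from h import *
import bench
print(tip_extent);st()
np.save("pics/w1c.npy",get_calibration("wrist")["world_from_camera"])
p,d=camera("wrist");cv2.imwrite("pics/w1.png",cv2.resize(p[:,:,::-1],None,fx=1.5,fy=1.5,interpolation=cv2.INTER_CUBIC))
E
```

```text
time_s: 1.48
eef_pos: [0.4694, 0.0736, 0.1997]
eef_rot: [-0.001, 0.155, 0.988, -0.0]
wrist_force: [0.4, -0.1, 0.3]
opening: -0.004
0.014
{'time_s': 1.4833, 'eef_pos': [0.4694, 0.0736, 0.1997], 'eef_rot': [-0.0008, 0.1545, 0.988, -0.0004], 'wrist_force': [0.3742, -0.1131, 0.2823], 'opening': -0.0039}
```

View pics/w1.png

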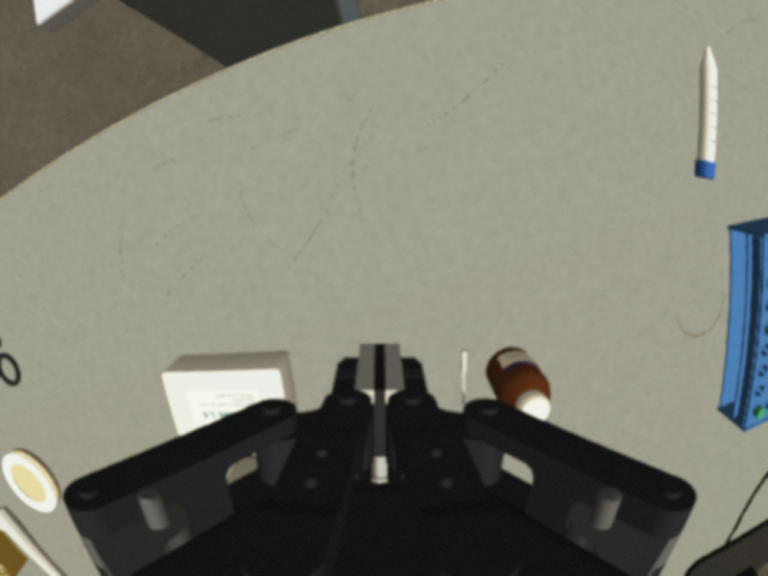

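The wrist view shows the box at left (230,395) and the bottle at (520,385). The fingers hide the knob, because the camera is on the robot's side. A half turn puts the camera ahead, where it can watch the knob and the fingertips together.

```bash
python3 - <<'E'
from h import *
print(get_obs()["q"].round(3)); go([.455,.078,.16],-.311)
E
```

```text
[-9.400e-02  3.000e-03  1.896e+00 -1.000e-03  1.244e+00 -1.355e+00]
shift mm [14.8 -0.5 39.8] rot [-0.001  -0.0011  0.0017]
```

```bash
python3 -m jog '[[[15,0,0],[0,0,1.57],0],[[15,0,0],[0,0,1.57],0],[[15,0,0],[0,0,1.57],0],[[15,0,0],[0,0,1.57],0],[[15,0,0],[0,0,1.57],0],[[15,0,0],[0,0,1.57],0],[[15,0,0],[0,0,1.57],0],[[15,0,0],[0,0,1.57],0],[[15,0,0],[0,0,1.57],0],[[15,0,0],[0,0,1.57],0],[[15,0,0],[0,0,1.57],0],[[15,0,0],[0,0,1.57],0],[[15,0,0],[0,0,1.57],0],[[15,0,0],[0,0,1.57],0]]'
python3 -m jog '[[[0,0,0],[0,0,1.57],0],[[0,0,0],[0,0,1.57],0],[[0,0,0],[0,0,1.57],0],[[0,0,0],[0,0,1.57],0],[[0,0,0],[0,0,1.57],0],[[0,0,0],[0,0,1.57],0],[[0,0,0],[0,0,1.57],0],[[0,0,0],[0,0,1.57],0],[[0,0,0],[0,0,1.57],0],[[0,0,0],[0,0,1.57],0],[[0,0,0],[0,0,1.57],0],[[0,0,0],[0,0,1.57],0],[[0,0,0],[0,0,1.57],0],[[0,0,0],[0,0,1.57],0]]'
cat >> h.py <<'E'
def go2(p,yaw): go(p,yaw+np.pi)
def wray(u,v,z,C=None):
    "wrist fisheye pixel (native) to plane z"
    c=get_calibration("wrist");C=c["world_from_camera"] if C is None else C
    x,y=(u-c["cx"])/c["fx"],(v-c["cy"])/c["fy"];r=np.hypot(x,y)
    s=np.sin(r)/r if r>1e-9 else 1
    d=C[:3,:3]@np.array([x*s,y*s,np.cos(r)]);o=C[:3,3];return o+d*(z-o[2])/d[2]
def snapw(name,box=None,f=1.5):
    st();np.save(f"pics/{name}.npy",get_calibration("wrist")["world_from_camera"])
    p,d=camera("wrist");np.save(f"pics/{name}d.npy",d);p=p[:,:,::-1];cv2.imwrite(f"pics/{name}_raw.png",p)
    if box: p=p[box[1]:box[3],box[0]:box[2]]
    cv2.imwrite(f"pics/{name}.png",cv2.resize(p,None,fx=f,fy=f,interpolation=cv2.INTER_CUBIC))
E
python3 -c "
from h import *
snapw('w2')"
```

```text
time_s: 2.7
eef_pos: [0.4545, 0.0801, 0.2]
eef_rot: [-0.0, 0.807, 0.59, -0.001]
wrist_force: [-1.1, 0.3, -0.0]
opening: 0.001
time_s: 3.87
eef_pos: [0.4541, 0.0812, 0.2001]
eef_rot: [0.0, 0.988, -0.152, -0.0]
wrist_force: [-0.2, 0.5, 0.5]
opening: 0.004
{'time_s': 3.8667, 'eef_pos': [0.4541, 0.0812, 0.2001], 'eef_rot': [0.0002, 0.9883, -0.1522, -0.0005], 'wrist_force': [-0.1915, 0.4601, 0.4777], 'opening': 0.0039}
```

View pics/w2.png

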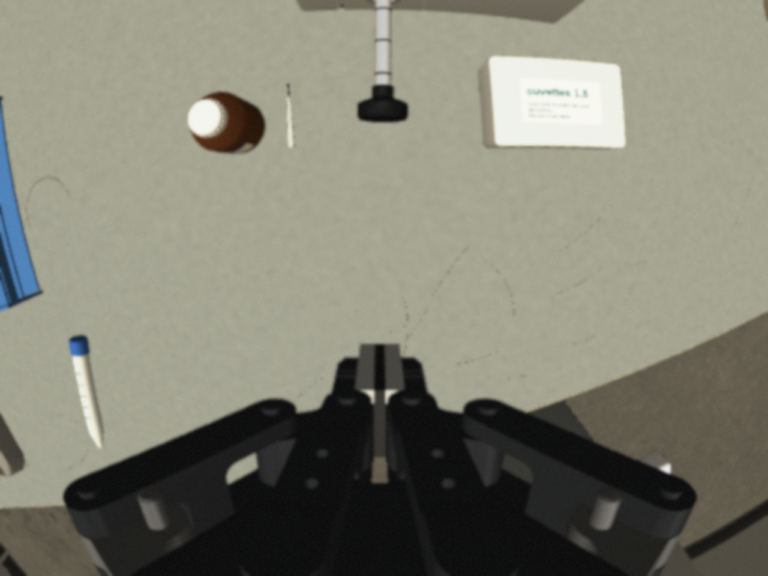

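The wrist view now shows the knob at (383,110) in line with the fingers (x≈380), with the rod straight up, the bottle at (225,120) and the box at (555,100).

```bash
python3 - <<'E'
from h import *
yaw=-.311;o=np.array([.7346,-.0495]);R=np.array([[np.cos(yaw),-np.sin(yaw)],[np.sin(yaw),np.cos(yaw)]])
C=np.load('pics/w2.npy')
W=lambda u,v,z:wray((u+.5)/1.5-.5,(v+.5)/1.5-.5,z,C)
for n,a in dict(knob=(383,110,.048),knobbot=(383,122,.033),knobtop=(383,103,.064),kl=(358,108,.048),kr=(408,108,.048),rod1=(383,70,.053),rod2=(384,20,.053)).items():
    p=W(*a);print(n,p.round(4),((p[:2]-o)@R).round(4))
d=np.load('pics/w2d.npy');print(d[68:84,255].round(3))
p=C[:3,3];print(p, (p[:2]-o)@R)
q=get_obs()['eef_rot'];x=Ro.from_quat([q[1],q[2],q[3],q[0]]).as_matrix();print(x[:,0],np.arctan2(x[1,0],x[0,0]))
a,b=W(383,70,.053),W(384,20,.053);print("rod yaw",np.arctan2(*(b-a)[[1,0]]))
E
```

```text
knob [0.5552 0.0464 0.048 ] [-0.2001  0.0364]
knobbot [0.5495 0.0481 0.033 ] [-0.2061  0.0363]
knobtop [0.5572 0.046  0.064 ] [-0.1981  0.0366]
kl [0.5612 0.0608 0.048 ] [-0.1988  0.052 ]
kr [0.552  0.0312 0.048 ] [-0.1986  0.0209]
rod1 [0.5791 0.039  0.053 ] [-0.1751  0.0366]
rod2 [0.6111 0.0282 0.053 ] [-0.1414  0.0362]
[0.245 0.244 0.245 0.244 0.245 0.247 0.246 0.247 0.246 0.247 0.253 0.259
 0.265 0.273 0.306 0.307]
[0.51743378 0.06056772 0.32940218] [-0.24043025  0.03833234]
[ 9.54639192e-01 -2.97763620e-01 -9.15857295e-04] -0.3023492831452975
rod yaw -0.324511144588281
```

```bash
cat >> h.py <<'E'
yaw=-.314;o_=np.array([.7346,-.0495]);R_=np.array([[np.cos(-.311),-np.sin(-.311)],[np.sin(-.311),np.cos(-.311)]])
def L(x,y):return R_@[x,y]+o_
def loc(p):return (np.array(p)[:2]-o_)@R_
E
python3 -c "
from h import *
go2([*L(-.235,.0364),.052],yaw)"
```

```text
shift mm [ 72.1   2.6 148. ] rot [0.0007 0.0009 0.0117]
```

```bash
python3 -m jog '[[[36,1,74],[0,0,0.012],0],[[66,2,110],[0,0,0.012],0],[[72,2.6,140],[0,0,0.012],0],[[72,2.6,148],[0,0,0.012],0],[[72,2.6,148],[0,0,0.012],0],[[72,2.6,148],[0,0,0.012],0],[[72,2.6,148],[0,0,0.012],0]]'
python3 -c "
from h import *
snapw('w3')"
```

```text
time_s: 4.5
eef_pos: [0.5222, 0.0575, 0.0531]
eef_rot: [0.0, 0.988, -0.155, -0.0]
wrist_force: [-0.4, 0.3, -0.8]
opening: 0.001
{'time_s': 4.5, 'eef_pos': [0.5222, 0.0575, 0.0531], 'eef_rot': [0.0002, 0.9879, -0.1552, -0.0001], 'wrist_force': [-0.361, 0.252, -0.7596], 'opening': 0.0009}
```

View pics/w3.png

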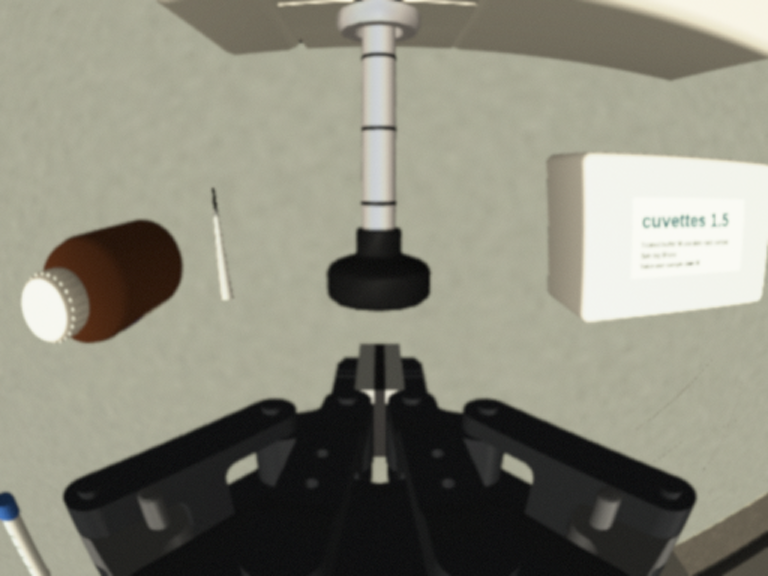

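```bash
python3 -m jog '[[[8,0,1],[0,0,0],0],[[15,0,1],[0,0,0],0],[[15,0,1],[0,0,0],0]]'; python3 -m jog '[[[2,0,0],[0,0,0],0],[[4,0,0],[0,0,0],0],[[4,0,0],[0,0,0],0]]';python3 -m jog '[[[2,0,0],[0,0,0],0],[[2,0,0],[0,0,0],0]]';python3 -m jog '[[[2,0,0],[0,0,0],0],[[2,0,0],[0,0,0],0]]'
python3 -c "
from h import *
snapw('w4');print(loc(get_obs()['eef_pos']))"
```

```text
time_s: 4.8
eef_pos: [0.5405, 0.0523, 0.0564]
eef_rot: [0.0, 0.988, -0.155, 0.005]
wrist_force: [-0.2, -0.3, -0.4]
opening: 0.002
time_s: 5.05
eef_pos: [0.5454, 0.0509, 0.0573]
eef_rot: [0.0, 0.988, -0.155, 0.006]
wrist_force: [0.4, 0.1, -0.2]
opening: 0.004
time_s: 5.22
eef_pos: [0.5474, 0.0502, 0.0573]
eef_rot: [0.0, 0.988, -0.155, 0.006]
wrist_force: [0.3, -0.2, -0.3]
opening: -0.001
time_s: 5.38
eef_pos: [0.548, 0.05, 0.057]
eef_rot: [-0.0, 0.988, -0.155, 0.004]
wrist_force: [-5.3, 1.6, 5.2]
opening: 0.004
{'time_s': 5.3833, 'eef_pos': [0.548, 0.05, 0.057], 'eef_rot': [-0.0001, 0.9879, -0.1552, 0.0038], 'wrist_force': [-5.3115, 1.597, 5.1745], 'opening': 0.0036}
[-0.2080415  0.0375788]
```

View pics/w4.png

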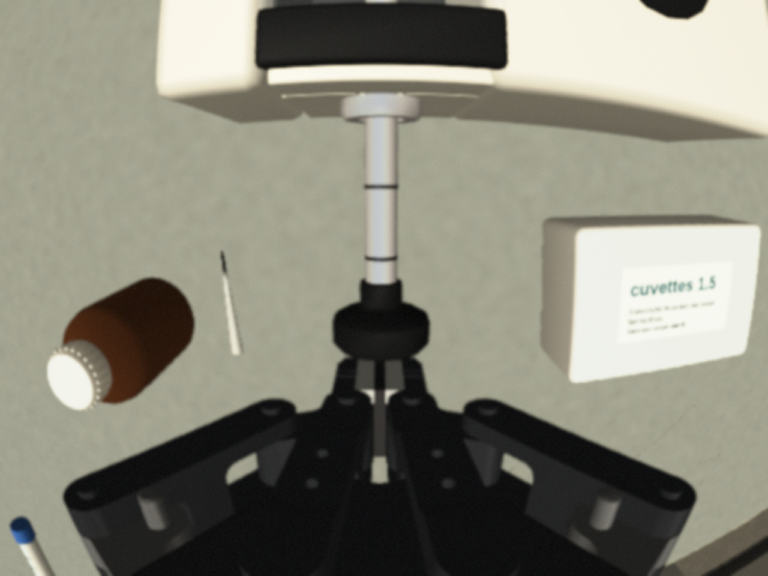

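```bash
cat >> h.py <<'E'
def W(n,u,v,z):return loc(wray((u+.5)/1.5-.5,(v+.5)/1.5-.5,z,np.load(f'pics/{n}.npy'))).round(4)
E
python3 - <<'E'
from h import *
for n,pts in dict(w3=[(379,280,.064),(379,258,.064),(328,280,.048),(378,203,.053),(378,128,.053),(378,55,.053),(378,40,.055)],w4=[(380,325,.064),(380,306,.064),(333,328,.048),(380,258,.053),(380,186,.053),(380,118,.055)]).items():
    print(n,[W(n,*a).tolist() for a in pts])
    d=np.load(f'pics/{n}d.npy');print(d[170:245:3,253].round(3))
E
```

```text
w3 [[-0.1971, 0.0365], [-0.191, 0.0365], [-0.201, 0.0524], [-0.1769, 0.0368], [-0.1551, 0.0367], [-0.1331, 0.0367], [-0.129, 0.0367]]
[0.13  0.127 0.126 0.124 0.123 0.121 0.121 0.121 0.122 0.122 0.122 0.123
 0.124 0.191 0.191 0.191 0.191 0.194 0.194 0.194 0.146 0.144 0.139 0.137
 0.133]
w4 [[-0.1848, 0.0369], [-0.179, 0.0369], [-0.1914, 0.0525], [-0.167, 0.0369], [-0.1452, 0.0369], [-0.1249, 0.0369]]
[0.135 0.135 0.136 0.134 0.136 0.138 0.138 0.136 0.137 0.137 0.136 0.136
 0.137 0.136 0.134 0.132 0.131 0.13  0.129 0.13  0.13  0.131 0.132 0.133
 0.133]
```

Ring spacing is 22 mm. The slide has moved 10 mm and sits at stop 2, with a ring at the collar. I'll back off briefly to correct height and tilt.

```bash
python3 -m jog '[[[-5,0,0],[0,0,0],0],[[-5,0,0],[0,0,0],0],[[-5,0,0],[0,0,0],0]]'; python3 -c "
from h import *
go2([*L(-.213,.0369),.052],yaw)"
```

```text
time_s: 5.68
eef_pos: [0.5432, 0.0515, 0.0569]
eef_rot: [-0.0, 0.988, -0.155, 0.004]
wrist_force: [0.8, 0.4, -0.3]
opening: -0.001
shift mm [0.1 0.7 4.9] rot [-0.0013 -0.0081  0.0026]
```

```bash
python3 -m jog '[[[0,0.7,5],[0,-0.008,0.003],0],[[0,0.7,5],[0,-0.008,0.003],0],[[0,0.7,5],[0,-0.008,0.003],0]]'; python3 -m jog '[[[2,0,0],[0,0,0],0],[[4,0,0],[0,0,0],0],[[4,0,0],[0,0,0],0]]';python3 -m jog '[[[2,0,0],[0,0,0],0],[[2,0,0],[0,0,0],0]]'; python3 -m jog '[[[2,0,0],[0,0,0],0],[[2,0,0],[0,0,0],0]]'
python3 -c "
from h import *
print(loc(get_obs()['eef_pos']))
go2([*L(-.213,.0369),.052],yaw)"
```

```text
time_s: 5.93
eef_pos: [0.5429, 0.0507, 0.0515]
eef_rot: [-0.001, 0.988, -0.157, -0.0]
wrist_force: [1.0, -0.9, 0.5]
opening: -0.002
time_s: 6.18
eef_pos: [0.5472, 0.0493, 0.0515]
eef_rot: [-0.001, 0.988, -0.157, -0.0]
wrist_force: [0.1, -0.7, -0.4]
opening: -0.004
time_s: 6.35
eef_pos: [0.548, 0.049, 0.0514]
eef_rot: [-0.001, 0.988, -0.157, -0.002]
wrist_force: [-5.3, 1.6, 4.4]
opening: -0.001
time_s: 6.52
eef_pos: [0.5482, 0.049, 0.0511]
eef_rot: [-0.001, 0.988, -0.157, -0.004]
wrist_force: [-7.6, 2.2, 5.4]
opening: -0.001
[-0.20761389  0.03677108]
shift mm [-5.4 -0.1 -0.9] rot [-0.0006  0.0079 -0.0005]
```

```bash
python3 -m jog '[[[3,0,0],[0,0,0],0],[[4,0,0],[0,0,0],0]]'; python3 -m jog '[[[3,0,0],[0,0,0],0],[[4,0,0],[0,0,0],0]]'; python3 -c "
from h import *
print(loc(get_obs()['eef_pos']))
go2([*L(-.213,.0369),.052],yaw)"
```

```text
time_s: 6.68
eef_pos: [0.5504, 0.0484, 0.0508]
eef_rot: [-0.001, 0.988, -0.156, -0.006]
wrist_force: [-5.3, 1.6, 4.2]
opening: 0.0
time_s: 6.85
eef_pos: [0.5536, 0.0474, 0.0506]
eef_rot: [-0.001, 0.988, -0.156, -0.007]
wrist_force: [-2.9, 0.5, 1.3]
opening: -0.001
[-0.20198141  0.03686632]
shift mm [-11.   -0.   -1.3] rot [-0.      0.0138  0.0001]
```

```bash
python3 -m jog '[[[3,0,0],[0,0,0],0],[[6,0,0],[0,0,0],0],[[9,0,0],[0,0,0],0],[[9,0,0],[0,0,0],0]]'; python3 -c "
from h import *
print(loc(get_obs()['eef_pos']))
snapw('w5')"
```

```text
time_s: 7.18
eef_pos: [0.5632, 0.0443, 0.0505]
eef_rot: [-0.001, 0.988, -0.156, -0.006]
wrist_force: [-0.2, -0.6, -1.6]
opening: -0.003
[-0.19190715  0.03680464]
{'time_s': 7.1833, 'eef_pos': [0.5632, 0.0443, 0.0505], 'eef_rot': [-0.0011, 0.9877, -0.1565, -0.0061], 'wrist_force': [-0.2479, -0.6323, -1.6199], 'opening': -0.0035}
```

View pics/w5.png

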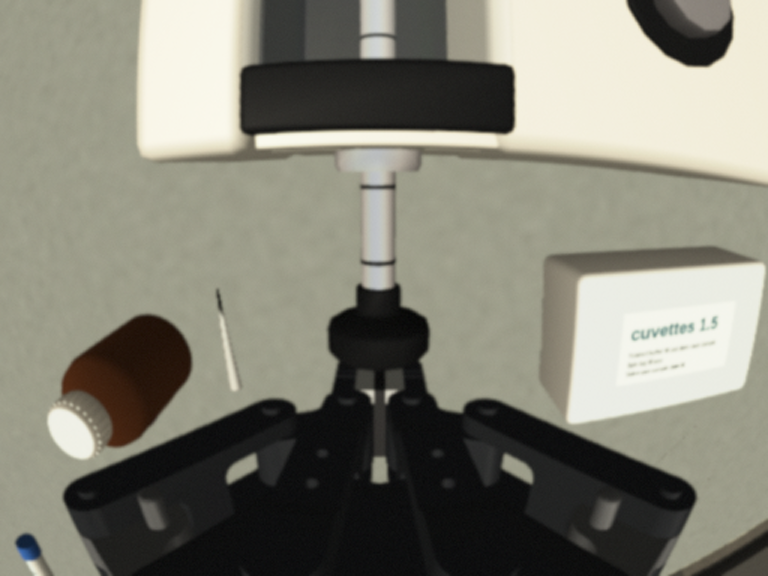

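Ring 3 is at y≈186 with the collar edge at 172, so about 4 mm remain. From here I'll use 1 mm steps.

```bash
python3 - <<'E'
from h import *
print(W('w5',378,186,.053),W('w5',378,172,.055),W('w5',378,263,.053))
E
python3 -m jog '[[[1,0,0],[0,0,0],0],[[1,0,0],[0,0,0],0]]'; python3 -m jog '[[[1,0,0],[0,0,0],0],[[1,0,0],[0,0,0],0]]';python3 -c "
from h import *
print(loc(get_obs()['eef_pos']))
snapw('w6');print(get_obs()['wrist_force'])"
```

```text
[-0.1288  0.0365] [-0.1248  0.0365] [-0.151   0.0366]
time_s: 7.4
eef_pos: [0.5647, 0.0437, 0.0507]
eef_rot: [-0.001, 0.988, -0.157, -0.005]
wrist_force: [-0.1, 0.4, 0.4]
opening: 0.0
time_s: 7.57
eef_pos: [0.5663, 0.0432, 0.0509]
eef_rot: [-0.001, 0.988, -0.157, -0.005]
wrist_force: [0.0, -1.1, -0.2]
opening: 0.001
[-0.18863254  0.0367104 ]
{'time_s': 7.5667, 'eef_pos': [0.5663, 0.0432, 0.0509], 'eef_rot': [-0.001, 0.9876, -0.1566, -0.0048], 'wrist_force': [0.0298, -1.1042, -0.2017], 'opening': 0.0006}
[-0.02069073  1.08432708 -0.22223505]
```

View pics/w6.png

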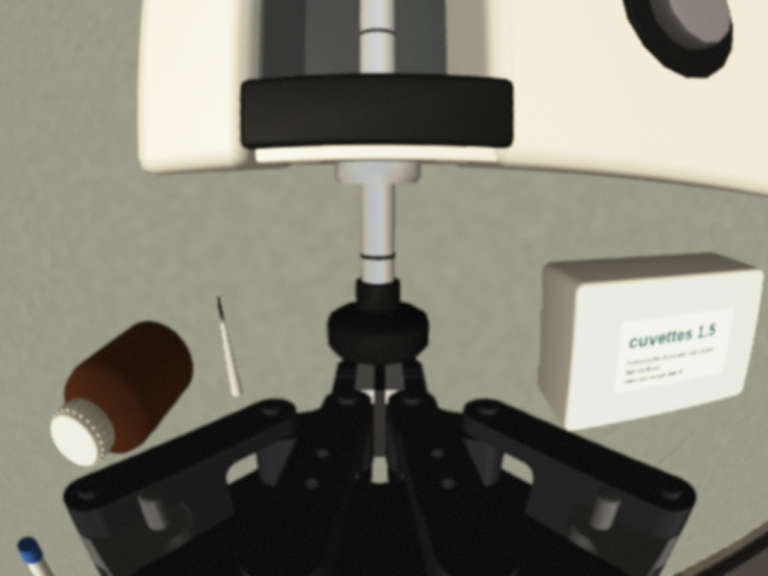

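```bash
python3 - <<'E'
from h import *
print(W('w6',378,257,.053),W('w6',378,183,.055))
E
python3 -m jog '[[[-8,0,0],[0,0,0],0],[[-20,0,0],[0,0,0],0],[[-25,0,0],[0,0,0],0],[[-25,0,0],[0,0,0],0]]'; python3 -c "
from h import *
snapw('w7')
p,d=camera('top');cv2.imwrite('pics/t7.png',cv2.resize(p[75:245,130:330,::-1],None,fx=3.5,fy=3.5,interpolation=cv2.INTER_CUBIC))
"
```

```text
[-0.146   0.0365] [-0.1246  0.0364]
time_s: 7.95
eef_pos: [0.5406, 0.0516, 0.0508]
eef_rot: [-0.001, 0.988, -0.156, -0.006]
wrist_force: [0.0, -0.0, -0.0]
opening: -0.002
{'time_s': 7.95, 'eef_pos': [0.5406, 0.0516, 0.0508], 'eef_rot': [-0.001, 0.9877, -0.1563, -0.0058], 'wrist_force': [0.0195, -0.0272, -0.0378], 'opening': -0.0025}
```

View pics/w7.png

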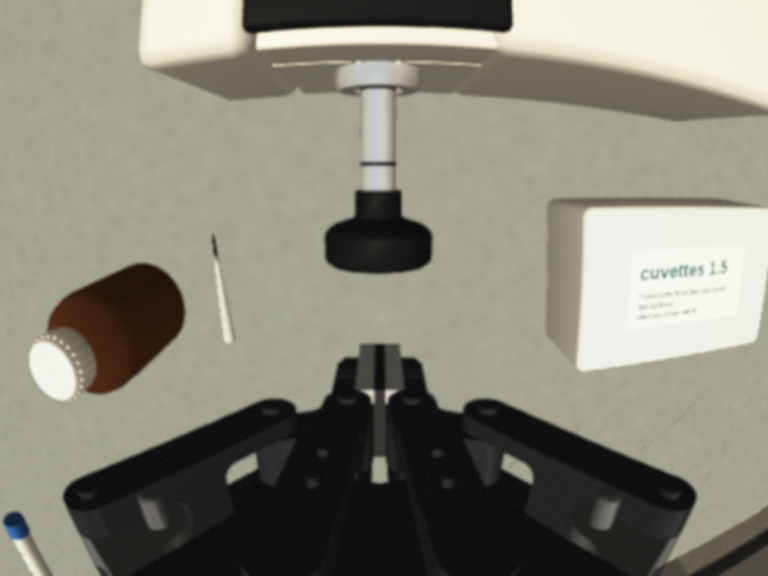

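View pics/t7.png

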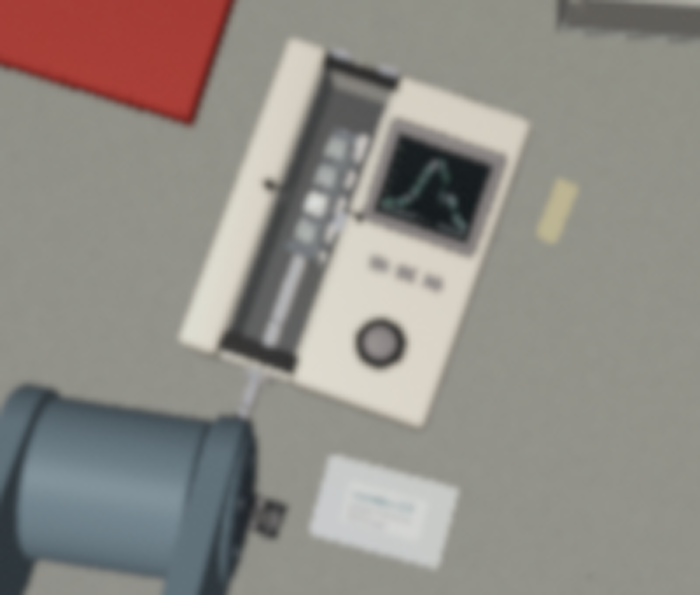

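```bash
python3 - <<'E'
from h import *
print("ring4,collar",W('w7',378,163,.053),W('w7',378,92,.055))
d=np.load('pics/w7d.npy');C=np.load('pics/w7.npy');c=get_calibration('wrist')
# depth->3D local x along central column & wall
def P(u,v):
    x,y=(u-c['cx'])/c['fx'],(v-c['cy'])/c['fy'];r=np.hypot(x,y);s=np.sin(r)/r
    k=np.array([x*s,y*s,np.cos(r)]);p=C[:3,:3]@(k*d[v,u]/k[2])+C[:3,3];return [*loc(p).round(4),round(p[2],4)]
for v in (45,150,155,160,165,168,171,174,177): print(v,P(252,v))
for v in (40,46,52,56,60): print('wall',v,P(190,v),P(310,v))
C=np.load('pics/w5.npy');d=np.load('pics/w5d.npy');print('key w5',P(460,6))
E
```

```text
ring4,collar [-0.146   0.0366] [-0.126   0.0365]
45 [np.float64(-0.1207), np.float64(0.0364), np.float64(0.0628)]
150 [np.float64(-0.1628), np.float64(0.0365), np.float64(0.0602)]
155 [np.float64(-0.1645), np.float64(0.0365), np.float64(0.0624)]
160 [np.float64(-0.1661), np.float64(0.0365), np.float64(0.0648)]
165 [np.float64(-0.1681), np.float64(0.0365), np.float64(0.065)]
168 [np.float64(-0.1695), np.float64(0.0365), np.float64(0.064)]
171 [np.float64(-0.1706), np.float64(0.0365), np.float64(0.0642)]
174 [np.float64(-0.1716), np.float64(0.0365), np.float64(0.0655)]
177 [np.float64(-0.1728), np.float64(0.0365), np.float64(0.0651)]
wall 40 [np.float64(-0.1186), np.float64(0.0599), np.float64(0.0663)] [np.float64(-0.1186), np.float64(0.0142), np.float64(0.0652)]
wall 46 [np.float64(-0.1186), np.float64(0.0621), np.float64(0.0561)] [np.float64(-0.1183), np.float64(0.012), np.float64(0.0535)]
wall 52 [np.float64(-0.1169), np.float64(0.0663), np.float64(0.0357)] [np.float64(-0.1185), np.float64(0.0097), np.float64(0.0416)]
wall 56 [np.float64(-0.1182), np.float64(0.0672), np.float64(0.0317)] [np.float64(-0.1191), np.float64(0.0084), np.float64(0.0347)]
wall 60 [np.float64(-0.1187), np.float64(0.069), np.float64(0.023)] [np.float64(-0.1193), np.float64(0.0066), np.float64(0.0247)]
key w5 [np.float64(-0.0793), np.float64(-0.0378), np.float64(0.091)]
```

```bash
python3 - <<'E'
from h import *
d=np.load('pics/w7d.npy');C=np.load('pics/w7.npy');c=get_calibration('wrist')
def P(u,v):
    x,y=(u-c['cx'])/c['fx'],(v-c['cy'])/c['fy'];r=np.hypot(x,y);s=np.sin(r)/r
    k=np.array([x*s,y*s,np.cos(r)]);p=C[:3,:3]@(k*d[v,u]/k[2])+C[:3,3];return [*loc(p).round(4),round(p[2],4)]
for v in range(144,184,2): print(v,P(252,v))
E
python3 -c "
from h import *
go2([*L(-.24,.02),.18],yaw)"
```

```text
144 [np.float64(-0.1609), np.float64(0.0365), np.float64(0.0547)]
146 [np.float64(-0.1616), np.float64(0.0365), np.float64(0.0562)]
148 [np.float64(-0.1623), np.float64(0.0365), np.float64(0.0576)]
150 [np.float64(-0.1628), np.float64(0.0365), np.float64(0.0602)]
152 [np.float64(-0.1633), np.float64(0.0365), np.float64(0.0626)]
154 [np.float64(-0.1641), np.float64(0.0365), np.float64(0.0625)]
156 [np.float64(-0.1647), np.float64(0.0365), np.float64(0.0637)]
158 [np.float64(-0.1655), np.float64(0.0365), np.float64(0.064)]
160 [np.float64(-0.1661), np.float64(0.0365), np.float64(0.0648)]
162 [np.float64(-0.1669), np.float64(0.0365), np.float64(0.0648)]
164 [np.float64(-0.1676), np.float64(0.0365), np.float64(0.0652)]
166 [np.float64(-0.1685), np.float64(0.0365), np.float64(0.0646)]
168 [np.float64(-0.1695), np.float64(0.0365), np.float64(0.064)]
170 [np.float64(-0.1703), np.float64(0.0365), np.float64(0.0637)]
172 [np.float64(-0.1709), np.float64(0.0365), np.float64(0.0646)]
174 [np.float64(-0.1716), np.float64(0.0365), np.float64(0.0655)]
176 [np.float64(-0.1725), np.float64(0.0365), np.float64(0.065)]
178 [np.float64(-0.1732), np.float64(0.0365), np.float64(0.0654)]
180 [np.float64(-0.1741), np.float64(0.0365), np.float64(0.0651)]
182 [np.float64(-0.1754), np.float64(0.0365), np.float64(0.0628)]
shift mm [ -27.4   16.9 -128.4] rot [-0.0004  0.0095 -0.0003]
```

Face to wall measures 56 mm, so the third stop is confirmed. Next I'll go up and look at the key.

```bash
python3 -c "
from h import *
go2([*L(-.17,-.048),.18],yaw)"
python3 -m jog '[[[-8,0,-35],[0,0.005,0],0],[[-8,0,-75],[0,0.0095,0],0],[[-8,0,-110],[0,0.0095,0],0],[[-8,0,-128],[0,0.0095,0],0],[[-8,0,-128],[0,0.0095,0],0]]'
python3 -c "
from h import *
go2([*L(-.17,-.048),.18],yaw)"
```

```text
shift mm [  42.8   84.7 -129.1] rot [-0.0004  0.0095 -0.0003]
time_s: 8.47
eef_pos: [0.5397, 0.0526, 0.1852]
eef_rot: [-0.0, 0.988, -0.156, 0.005]
wrist_force: [1.0, -1.7, 0.5]
opening: -0.0
shift mm [47.  85.4  5.5] rot [-0.0024 -0.0102 -0.0002]
```

```bash

python3 -m jog '[[[15,28,3],[0,-0.01,0],0],[[30,56,5],[0,-0.01,0],0],[[47,85,5],[0,-0.01,0],0],[[47,85,5],[0,-0.01,0],0],[[47,85,5],[0,-0.01,0],0]]'
python3 -c "
from h import *
snapw('w8')"
```

```text
time_s: 8.88
eef_pos: [0.5583, -0.0445, 0.1795]
eef_rot: [-0.001, 0.987, -0.158, -0.0]
wrist_force: [0.0, 0.5, -0.9]
opening: -0.003
{'time_s': 8.8833, 'eef_pos': [0.5583, -0.0445, 0.1795], 'eef_rot': [-0.0012, 0.9874, -0.1581, -0.0002], 'wrist_force': [0.0309, 0.5263, -0.8685], 'opening': -0.0027}
```

View pics/w8.png

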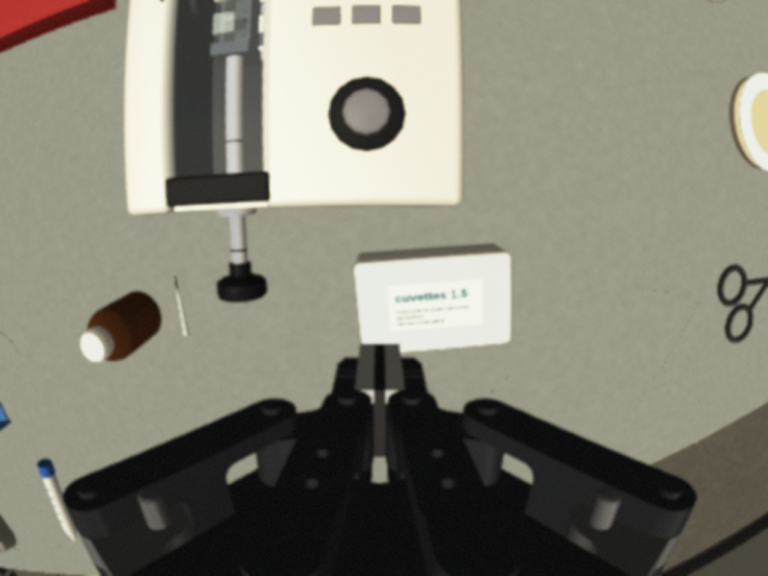

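The key is at (366,111), and its collar is centred at about (367,114).

```bash
python3 - <<'E'
from h import *
k=wray((366+.5)/1.5-.5,(111+.5)/1.5-.5,.09,np.load('pics/w8.npy'));print(k,loc(k))
go2([k[0],k[1],.125],yaw)
E
```

```text
[ 0.65290153 -0.06890862  0.09      ] [-0.07183999 -0.04347817]
shift mm [98.3 -4.9 54.4] rot [-0.0028  0.0013 -0.002 ]
```

```bash

python3 -m jog '[[[33,-2,5],[0,0,0],0],[[66,-4,15],[0,0,0],0],[[98,-5,30],[0,0,0],0],[[98,-5,45],[0,0,0],0],[[98,-5,54],[0,0,0],0],[[98,-5,54],[0,0,0],0]]'
python3 -c "
from h import *
snapw('w9')
go2([.6529,-.0689,.107],yaw)"
```

```text
time_s: 9.43
eef_pos: [0.6502, -0.0668, 0.1216]
eef_rot: [-0.002, 0.988, -0.157, -0.004]
wrist_force: [0.3, 0.6, -0.4]
opening: 0.002
{'time_s': 9.4333, 'eef_pos': [0.6502, -0.0668, 0.1216], 'eef_rot': [-0.002, 0.9876, -0.1567, -0.0038], 'wrist_force': [0.2641, 0.5812, -0.4258], 'opening': 0.0025}
shift mm [ 2.7  1.1 16.4] rot [-0.0028  0.0057 -0.0008]
```

View pics/w9.png

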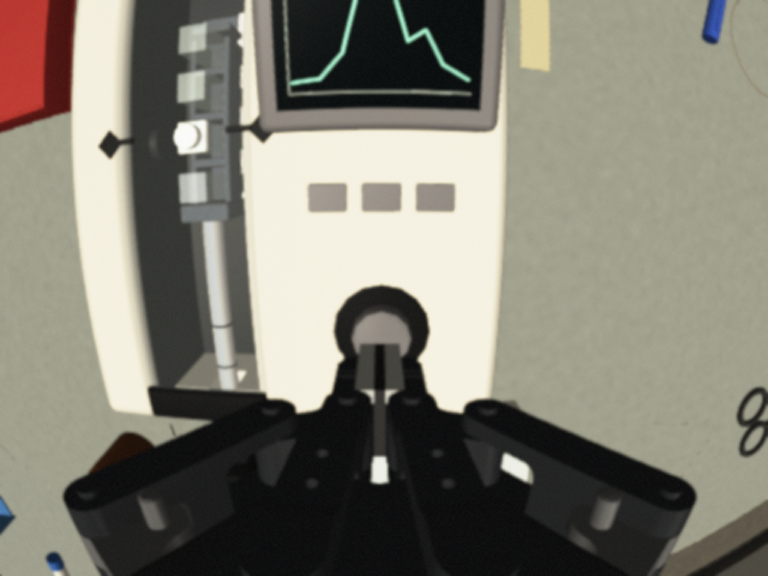

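The white stopper at (188,137) lies on the line between the pointers (110,144) and (262,130). The fingertips are over the key at (380,335), so I'll press.

```bash

python3 -m jog '[[[3,1,8],[-0.003,0.006,0],0],[[3,1,14],[-0.003,0.006,0],0],[[3,1,14],[-0.003,0.006,0],0],[[3,1,14],[-0.003,0.006,0],0]]'
python3 -m jog '[[[0,0,2],[0,0,0],0],[[0,0,2],[0,0,0],0]]'
python3 -m jog '[[[0,0,2],[0,0,0],0],[[0,0,2],[0,0,0],0]]'
python3 -m jog '[[[0,0,2],[0,0,0],0],[[0,0,2],[0,0,0],0]]'
```

```text
time_s: 9.82
eef_pos: [0.6528, -0.0686, 0.1095]
eef_rot: [0.0, 0.988, -0.157, -0.0]
wrist_force: [-0.7, -0.2, 0.2]
opening: -0.002
time_s: 9.98
eef_pos: [0.6529, -0.0687, 0.1079]
eef_rot: [0.0, 0.988, -0.157, 0.0]
wrist_force: [0.1, -0.2, 0.8]
opening: -0.002
time_s: 10.15
eef_pos: [0.6529, -0.0688, 0.1059]
eef_rot: [0.0, 0.988, -0.157, 0.0]
wrist_force: [0.2, 0.2, 0.1]
opening: -0.001
time_s: 10.32
eef_pos: [0.6529, -0.0688, 0.1036]
eef_rot: [0.0, 0.988, -0.157, 0.0]
wrist_force: [-0.2, 0.4, 0.8]
opening: -0.002
```

```bash

for i in 1; do python3 -m jog '[[[0,0,2],[0,0,0],0],[[0,0,2],[0,0,0],0]]'
python3 -m jog '[[[0,0,2],[0,0,0],0],[[0,0,2],[0,0,0],0]]'
python3 -m jog '[[[0,0,2],[0,0,0],0],[[0,0,2],[0,0,0],0]]'; done
```

```text
time_s: 10.48
eef_pos: [0.653, -0.0689, 0.1016]
eef_rot: [0.0, 0.988, -0.157, 0.001]
wrist_force: [0.2, 0.7, 2.2]
opening: -0.002
time_s: 10.65
eef_pos: [0.6532, -0.0689, 0.0997]
eef_rot: [0.0, 0.988, -0.157, 0.001]
wrist_force: [-0.9, -0.9, 3.1]
opening: -0.001
time_s: 10.82
eef_pos: [0.6533, -0.0689, 0.0994]
eef_rot: [0.0, 0.988, -0.157, 0.001]
wrist_force: [-4.4, 1.4, 12.2]
opening: 0.001
```

The key has bottomed: the spring force built over 4 mm of travel, then it went stiff at 12 N. I'll hold briefly and lift.

```bash

python3 -m jog '[[[0,0,1],[0,0,0],0],[[0,0,1],[0,0,0],0]]'
python3 -m jog '[[[0,0,-10],[0,0,0],0],[[-10,0,-35],[0,0,0],0],[[-40,0,-65],[0,0,0],0],[[-70,0,-80],[0,0,0],0],[[-90,0,-80],[0,0,0],0],[[-90,0,-80],[0,0,0],0],[[-90,0,-80],[0,0,0],0]]'
python3 -c "
from h import *
snapw('w10')"
```

```text
time_s: 10.98
eef_pos: [0.6533, -0.0689, 0.0995]
eef_rot: [0.0, 0.988, -0.157, 0.001]
wrist_force: [-3.6, 1.0, 9.4]
opening: -0.002
time_s: 11.57
eef_pos: [0.5673, -0.0408, 0.1801]
eef_rot: [0.0, 0.988, -0.156, 0.001]
wrist_force: [0.3, -1.0, -0.2]
opening: 0.001
{'time_s': 11.5667, 'eef_pos': [0.5673, -0.0408, 0.1801], 'eef_rot': [0.0004, 0.9877, -0.1564, 0.0012], 'wrist_force': [0.3131, -0.9656, -0.1941], 'opening': 0.001}
```

View pics/w10.png

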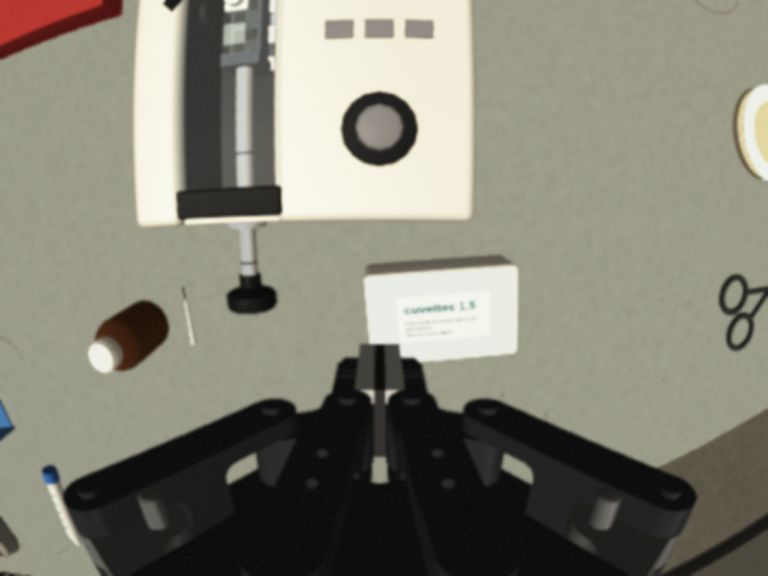

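```bash
python3 - <<'E'
from h import *
c=get_calibration('wrist')
for n,u,v,cu in(('w8',244,74,(110,100)),('w10',253,85,(110,100))):
    d=np.load(f'pics/{n}d.npy');C=np.load(f'pics/{n}.npy')
    z=[]
    for dv in(-4,0,4):
        for du in(-5,0,5):
            x,y=(u+du-c['cx'])/c['fx'],(v+dv-c['cy'])/c['fy'];r=np.hypot(x,y);s=np.sin(r)/r
            k=np.array([x*s,y*s,np.cos(r)]);z.append((C[:3,:3]@(k*d[v+dv,u+du]/k[2])+C[:3,3])[2])
    print(n,"key z",np.mean(z).round(4))
print(W('w8',237,250,.053),W('w10',249,263,.053),W('w8',241,292,.04),W('w10',251,304,.04))
E
```

```text
w8 key z 0.0908
w10 key z 0.0904
[-0.1458  0.0364] [-0.1463  0.0354] [-0.1755  0.0403] [-0.176   0.0401]
```

The key is back up (90.4 mm against 90.8 mm before), the slide hasn't moved, and the robot is clear.

```bash
python3 -c "
from bench import *
print(hand_in())"
```

```text
the job is handed in; nothing more can be done
None
```

The third cuvette, the one with the white stopper, is clicked into the light beam. After that I pressed the reading key fully down and let it come up again. The job is handed in at about 11.6 s of the 58 s allowed; no verdict was reported.

- **Slide:** I pushed the knob with the shut fingertips, at about 10 N at most. It went through the second stop, where the force rose to about 8 N, and on until the third stop drew it in and the push force fell to nothing. The knob face then measured 56 mm from the housing wall. The white stopper stood between the two pointers in the close wrist view.
- **Key:** It went down about 4 mm until it stopped hard at about 12 N. After I lifted off, its top measured 90.4 mm above the bench, against 90.8 mm before.
- **Last look:** The slide was unchanged within about 0.5 mm, and the robot was clear of everything. The box, bottle and dish looked undisturbed in the final view; I did not measure their positions again.

Two checks disagreed:
- **Side camera:** In my first estimates its view was off by up to about 12 mm from the top view, so I relied on the wrist camera, which matched the top view within about 2 mm.
- **Top view of the stopper:** After the push it showed the stopper about 4 mm short of the pointer line. I put that down to the viewing angle, since the stopper probably sits lower than the pointers.

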